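Roll the longer dowel onto the layout line

TASK

On the plywood layout board lie two round wooden dowels, one on each side of a dark line. Push on the top of the longer dowel with the fingertips, in as many strokes as it takes, to roll it along the board until it rests lengthwise over the line, centred on it and in line with it; then take the hand away. Only push: do not grasp or lift the dowel or slide it along without turning, and leave the shorter dowel and the pencil where they lie.

Things in the scene. Friction and masses are not known exactly. Their poses are not given: they have to be found in the camera images.
- layout_board: plywood layout board, 240 (its x) x 300 (its y) x 12 mm, fixed to the bench. Origin at the centre of its underside; z up. A dark line 3 mm wide runs along its x axis at y = 0, over nearly the whole 240 mm, flush with the board's top (12 mm above the origin). Along both outer edges (y = +/-143 mm) runs a strip 14 mm wide that stands 10 mm above the board
- line_middle (a point): the middle of the dark line, on the board's top surface; x along the line, y across it (the way the dowel has to roll), z up
- long_dowel: the longer round wooden dowel, 140 mm long, 36 mm diameter, 0.07 to 0.14 kg. Lies within 4 degrees of parallel to the line, its axis 55 to 75 mm to either side. Origin at its centre, 18 mm above the board's top; x along its axis; y and z turn as it rolls (z up at the start). Lightly pressed (a few N) on top, it rolls half as far as the fingertips travel; let go, it soon stops
- short_dowel: the shorter round wooden dowel, 80 mm long, 36 mm diameter, otherwise the same, on the other side of the line; to be left alone. Origin at its centre, x along its axis
- pencil: flat carpenter's pencil, 12 x 176 x 8 mm, lying on the board along the edge at the board's x = -103 mm, square to the line; to be left alone. Origin at the middle of its underside, y along its length
Not all that is in view belongs to the job. What is shaped like the long_dowel but grey is not meant.

How it is judged:
By the outcome, as a careful person would: the job done as asked, in the order asked, and still so for the second after the job is handed in, with the robot touching nothing.
It also fails if it takes over 54 s, if anything falls off the work surface, if the arm or the gripper's body presses on something with over 40 N, if the wrist force passes 120 N, or if a joint passes its speed limit or range.

ROBOT

A 7-joint arm with a two-finger parallel gripper is mounted at the origin on the work surface; the furniture and walls round the work are solid. World frame = base frame: x ahead of the robot, y to its left, z up, the work surface at z = 0. Lengths are in m, angles in rad, forces in N, time in s.
With the tool pointing down it reaches from about 0.35 to 0.9 m from the base axis. Payload 7.2 kg.
Tool frame: the origin (TCP) lies between the finger pads; the fingertips stand arm.tip_extent ahead of it and the grasp point (between the pads) lies 5 mm behind it (arm.tip_extent is the distance from the TCP to the fingertips, in m); z points along the fingers, x is the direction in which the jaws open and shut, and the axes are right-handed (so a half turn about z gives the same grasp; the last joint's range is limited). The gripper opens to 88 mm and grips with 3 to 60 N. Pads are 20 mm wide; open, the fingers measure 115 mm over their backs; the gripper's body (75 mm by 178 mm) begins 61 mm behind the grasp point.
Start: joints at [1.108, 0.411, -0.013, 1.596, 0.006, 1.134, -0.082], TCP at [0.24, -0.577, 0.237] pointing down, gripper open.
Joint ranges: [-2.95, 2.95], [-0.29, 1.99], [-1.47, 1.44], [0.14, 2.54], [-1.03, 4.17], [0.13, 1.85], [-2.86, 2.86]. Speed limits (rad/s): [2.39, 2.39, 3.01, 3.01, 3.14, 3.14, 3.14].

INTERFACE

Orientations are given as a unit quaternion [x, y, z, w].
In Python, from bench import observe, read_camera, workorder, arm gives the robot as it stands.
- The arm moves only by the shell command python3 -m jog 'ROWS' [FORCE]. ROWS is JSON, a list of rows, each a list of 7 numbers: the shift along the world's x, y, z in m, then the turn, a rotation vector about the world's x, y, z in degrees, then the gripper's target within -1 to 1 (shut at 1, half-way at 0, fully open at -1). A call has 1 to 20 rows; each row shifts and turns the pose as measured when the row begins; what a row does not reach is not made up. A row lasts 1/8 s, in which the tool goes at most 62.5 mm and 10.7 degrees, less where a joint would pass 70% of its speed; a pose out of reach is approached as far as the arm can. A call is refused whole if a number of a shift passes 0.0625 or a number of a turn 10.7, either way. A call with a gripper value outside its range is refused whole. The fingers move at their own pace and stop on an object; FORCE is the grip in N (left out, the last holds). Time passes only in rows, so rows that do not move let the fingers close. It gives the time, the measured TCP pose, the force and the opening at its end, in the units of the state.
- observe(): the state, without advancing time (a new reading comes with each control period).
- read_camera(name): name is "scene" or "top" or "wrist"; returns a dict with "image" (384x512x3 uint8, red, green, blue), "range_z" (384x512 float32, m along the optical axis (not along the pixel's ray), 0 where there is no reading), "camera_matrix" (3x3 intrinsics, pixels), "eye" and "attitude" of the camera in the world; the wrist camera has in their place "T_tool_cam" (4x4, takes a point from camera to tool coordinates, whose origin is the TCP and whose axes are the tool frame's). Camera axes: x right, y up, looking along -z (the intrinsics and any distortion apply to the point x, -y, -z); pixel columns grow to the right and rows downward; lengths in m; the calibration is good to about 2 mm. A picture is of the moment at which its call begins: read the wrist's pose just before it.
- workorder.close_job(): hands the job in, once; it reports no verdict.
The state is a dict: "time": time; "q": joint angles; "dq": joint speeds; "tau": joint torques, N m; "tool_pos": TCP position; "orientation": TCP orientation; "ft_force": force on the tool from outside, world axes, zero at the start; "wrist_torque": the same for the moment, N m; "finger_gap": finger opening in m.
Only numpy, scipy, OpenCV 4.12 (cv2) and the standard library are available. Lean on these libraries where they do the work, as an engineer would, in place of code of your own. Each camera call takes 0.05 s, during which the arm holds its last target.

## Working session

There is one attempt and no reset: what is moved stays moved. The work goes in short steps, Python scripts to look and compute and a shell command to move; the robot and the scene stay as the last step left them, time stands still between calls to the robot, and variables do not carry over. Pictures are saved under pics/ and viewed, and the job is handed in when it is done.

```bash
mkdir -p pics; ls; python3 - <<'E'
from bench import observe, read_camera, workorder, arm
import cv2,numpy as np
print(observe()); print(arm.tip_extent)
for n in("scene","top"):
    c=read_camera(n); cv2.imwrite(f"pics/{n}0.png",c["image"][:,:,::-1]); np.savez(f"{n}0.npz",**c)
    print({k:v for k,v in c.items() if k not in("image","range_z")})
E
```

```text
pics
{'time': 0.0, 'q': array([ 1.10777162,  0.41188588, -0.01273576,  1.59702502,  0.00563675,
        1.13427163, -0.08221311]), 'dq': array([-0.00062256,  0.00136213,  0.00089043,  0.00158368,  0.00032901,
       -0.00160553, -0.0007602 ]), 'tau': array([ 5.72903846e-04, -5.87945008e+01,  6.41893689e-01, -2.91064811e+01,
       -5.38128451e-02,  1.84568024e-02,  1.30598892e-04]), 'tool_pos': array([ 0.24019046, -0.57649861,  0.23582546]), 'orientation': array([ 8.32072880e-01, -5.54665772e-01, -6.81185605e-04, -3.73825295e-04]), 'ft_force': array([0.20321083, 0.32448175, 0.09495228]), 'wrist_torque': array([-0.01328485,  0.00840481, -0.02023249]), 'finger_gap': 0.08771827503250686}
0.014
{'camera_matrix': array([[474.25049225,   0.        , 251.63622296],
       [  0.        , 474.25049225, 195.93269439],
       [  0.        ,   0.        ,   1.        ]]), 'eye': array([-0.47387159,  0.76347467,  0.96625281]), 'attitude': array([-0.18286027,  0.39717729,  0.82672196, -0.35403831])}
{'camera_matrix': array([[398.32421638,   0.        , 255.87185258],
       [  0.        , 398.32421638, 199.76573393],
       [  0.        ,   0.        ,   1.        ]]), 'eye': array([0.13697766, 0.00857311, 1.09422126]), 'attitude': array([ 0.07878218, -0.07785548, -0.69336884,  0.71201935])}
```

View pics/scene0.png

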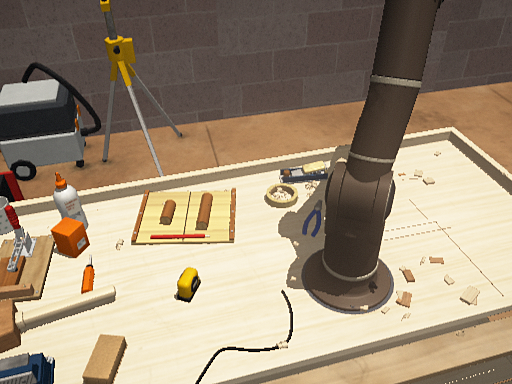

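View pics/top0.png

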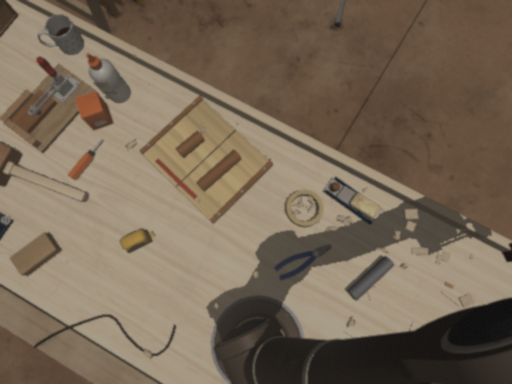

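```bash
cat > h.py <<'E'
import numpy as np,cv2
from scipy.spatial.transform import Rotation as R
def cam(c,T=None):
    if T is None: return R.from_quat(c["attitude"]).as_matrix(),np.array(c["eye"])
    return T[:3,:3],T[:3,3]
def unproj(c,px,z=None,T=None):
    """px Nx2 -> world, at depth from image or on plane z"""
    Rm,e=cam(c,T);K=c["camera_matrix"];px=np.atleast_2d(px).astype(float)
    d=np.c_[(px[:,0]-K[0,2])/K[0,0],-(px[:,1]-K[1,2])/K[1,1],-np.ones(len(px))]
    if z is None:
        r=c["range_z"][px[:,1].round().astype(int),px[:,0].round().astype(int)]
        return e+(d*r[:,None])@Rm.T
    w=d@Rm.T; return e+w*((z-e[2])/w[:,2])[:,None]
def toolT(c,s):
    A=np.eye(4);A[:3,:3]=R.from_quat(s["orientation"]).as_matrix();A[:3,3]=s["tool_pos"]
    return A@np.array(c["T_tool_cam"])
E
python3 - <<'E'
import numpy as np,cv2
from h import *
c=np.load("top0.npz")
im=c["image"][90:230,135:280,::-1]
cv2.imwrite("pics/topcrop0.png",cv2.resize(im,None,fx=5,fy=4,interpolation=cv2.INTER_CUBIC) if 0 else cv2.resize(im,None,fx=4,fy=4,interpolation=cv2.INTER_CUBIC))
print(unproj(c,[[220,171],[189,144],[205,158],[225,190],[160,150],[200,98],[270,162],[214,218],[143,152]]))
E
```

```text
[[ 0.45294706  0.11398004  0.04191291]
 [ 0.527194    0.20322874  0.04734894]
 [ 0.49979355  0.16169271  0.01078589]
 [ 0.40710673  0.1004903   0.01118547]
 [ 0.52037809  0.29198895  0.01081264]
 [ 0.6810591   0.18516336  0.01967928]
 [ 0.48957107 -0.02377425  0.02068043]
 [ 0.32527873  0.12644644  0.01952892]
 [ 0.51066248  0.33807768  0.01764468]]
```

View pics/topcrop0.png

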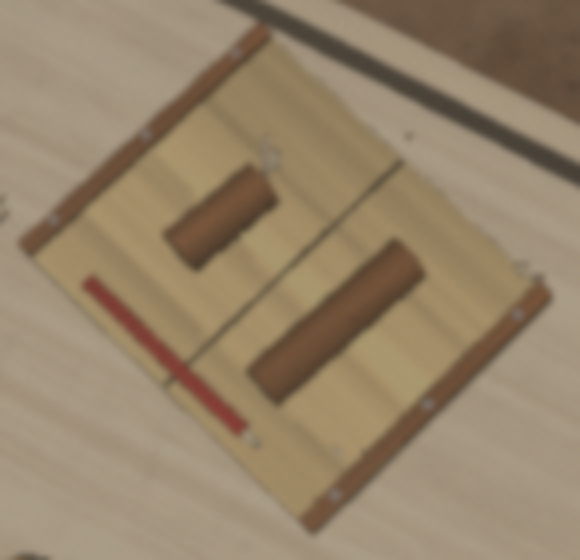

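```bash
python3 - <<'E'
import numpy as np,cv2
from h import *
c=np.load("top0.npz")
f=lambda L:[(a/4+135-.375,b/4+90-.375) for a,b in L]
l=unproj(c,f([(167,387),(400,160)]),0.012)
print(l,l.mean(0),np.degrees(np.arctan2(*(l[1]-l[0])[[1,0]])))
# dowel points by height
Rm,e=cam(c)
g=np.stack(np.meshgrid(np.arange(180,250),np.arange(140,200)),-1).reshape(-1,2)
P=unproj(c,g); m=(P[:,2]>.03)&(np.linalg.norm(P[:,:2]-[.453,.114],axis=1)<.085); P=P[m];print(m.sum(),P[:,2].max())
m2=P[:,2]>.042;Q=P[m2];ctr,s,v=np.linalg.svd(Q[:,:2]-Q[:,:2].mean(0))[0:3]
print(Q.mean(0),np.degrees(np.arctan2(v[0,1],v[0,0])))
E
```

```text
[[0.41372865 0.23723391 0.012     ]
 [0.58801301 0.08035554 0.012     ]] [0.50087083 0.15879473 0.012     ] -41.991288803406356
627 0.053807632677750794
[0.45823818 0.12042114 0.04621558] 134.49561781337397
```

```bash
python3 -m jog '[[0.014,0.044,0.005,0,0,1.6,-1],[0.014,0.044,0.005,0,0,1.6,-1],[0.014,0.044,0.005,0,0,1.6,-1],[0.014,0.044,0.005,0,0,1.6,-1],[0.014,0.044,0.005,0,0,1.6,-1],[0.014,0.044,0.005,0,0,1.6,-1],[0.014,0.044,0.005,0,0,1.6,-1],[0.014,0.044,0.005,0,0,1.6,-1],[0.014,0.044,0.005,0,0,1.6,-1],[0.014,0.044,0.005,0,0,1.6,-1],[0.014,0.044,0.005,0,0,1.6,-1],[0.014,0.044,0.005,0,0,1.6,-1],[0.014,0.044,0.005,0,0,1.6,-1],[0.014,0.044,0.005,0,0,1.6,-1],[0.014,0.044,0.005,0,0,1.6,-1],[0.014,0.044,0.005,0,0,1.6,-1],[0,0,0,0,0,0,-1],[0,0,0,0,0,0,-1]]'
python3 - <<'E'
from bench import observe, read_camera
import cv2,numpy as np
from h import *
s=observe();print(s["tool_pos"],s["time"],R.from_quat(s["orientation"]).as_matrix(),s["q"])
c=read_camera("wrist");T=toolT(c,s);np.savez("w1.npz",T=T,**c);print(np.array(c["T_tool_cam"]))
cv2.imwrite("pics/w1.png",c["image"][:,:,::-1])
E
```

```text
time: 2.35
tool_pos: [0.4632, 0.1514, 0.3134]
orientation: [0.936, -0.351, -0.004, 0.001]
ft_force: [-1.5, -0.1, -0.5]
finger_gap: 0.0876
[0.46315828 0.15140013 0.31342182] 2.35 [[ 0.75404468 -0.65677547 -0.0079125 ]
 [-0.65678602 -0.75407542  0.00154532]
 [-0.00698155  0.00403158 -0.9999675 ]] [ 0.20975687  0.18136006 -0.7072605   1.76822442  0.11871502  1.2433236
 -1.24497124]
[[ 9.99999870e-01 -1.48069806e-05  5.09199731e-04 -1.42596125e-03]
 [ 1.24556350e-04 -9.62130378e-01 -2.72589657e-01 -7.52100140e-02]
 [ 4.93952759e-04  2.72589685e-01 -9.62130251e-01 -1.47971022e-01]
 [ 0.00000000e+00  0.00000000e+00  0.00000000e+00  1.00000000e+00]]
```

View pics/w1.png

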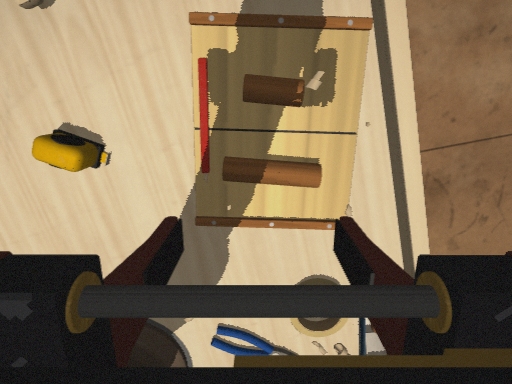

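The wrist view shows the long dowel at about (272,172), the short one at (274,90), the line from (195,129) to (357,133) and the pencil at (204,115).

There are three candidates:
- Brown dowel at (272,172) in the wrist view, (220,171) in the top view.
- Brown dowel at (274,90), which is the shorter one.
- Grey cylinder at (370,278) in the top view, which is off the board.

The first is the one meant, because it is brown, on the board and longer. I'll confirm that in an enlarged crop.

```bash
cat > meas.py <<'E'
import sys
from h import *
def fit(c,T,guess,L=.14,top=.048):
    g=np.stack(np.meshgrid(np.arange(512),np.arange(240)),-1).reshape(-1,2)
    P=unproj(c,g,None,T); ok=c["range_z"][g[:,1],g[:,0]]>0
    m=ok&(P[:,2]>.034)&(P[:,2]<.062)&(np.linalg.norm(P[:,:2]-guess,axis=1)<.085)
    return P[m],g[m]
E
python3 - <<'E'
from meas import *
c=np.load("w1.npz");T=c["T"]
cv2.imwrite("pics/w1c.png",cv2.resize(c["image"][5:235,180:380,::-1],None,fx=2.6,fy=2.6,interpolation=cv2.INTER_CUBIC)[:600])
cv2.imwrite("pics/w1d.png",cv2.resize(c["image"][115:205,185:375,::-1],None,fx=4,fy=4,interpolation=cv2.INTER_CUBIC))
E
```

```text
(no output)
```

View pics/w1d.png

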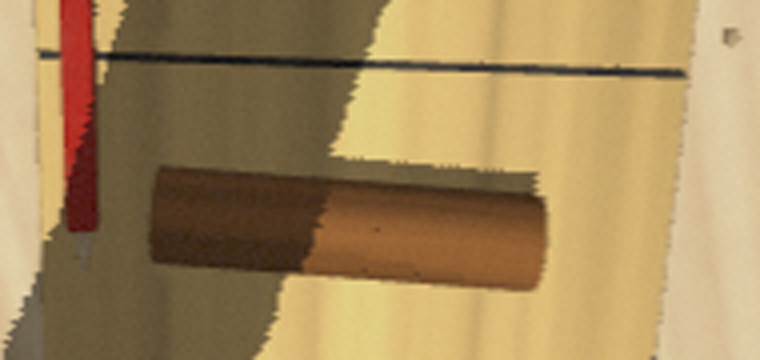

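```bash
cat >> meas.py <<'E'
from scipy.optimize import least_squares
def solve(c,T,line,up,lo,left=None,right=None):
    """line: 2 px; up/lo: dowel silhouette px; left/right: end px at mid (end face/top at ~ axis height)"""
    l=unproj(c,line,.012,T); u=(l[1]-l[0])[:2]
    ya=np.arctan2(u[1],u[0]); Rm,e=cam(c,T)
    px=np.vstack([up,lo]); w=unproj(c,px,.03,T)-e; w/=np.linalg.norm(w,axis=1)[:,None]
    def f(p):
        a=np.array([np.cos(p[1]),np.sin(p[1]),0]);n0=np.array([-a[1],a[0],0])
        o=np.array([l.mean(0)[0],l.mean(0)[1],.03])+n0*p[0]
        n=np.cross(w,a);n/=np.linalg.norm(n,axis=1)[:,None]
        return (abs((n@(e-o)))-.018)*1000
    best=min((least_squares(f,[y0,ya]) for y0 in np.arange(-.1,.1,.005)),key=lambda r:r.cost)
    p=best.x; n0=np.array([-np.sin(p[1]),np.cos(p[1])]);o=l.mean(0)[:2]+n0*p[0]
    B=np.array([np.cos(ya),np.sin(ya)]);N=np.array([-B[1],B[0]])
    print("line ends",l[:,:2].round(4).tolist(),"len",np.linalg.norm(u).round(4),"yaw",np.degrees(ya).round(2))
    ends=unproj(c,[left,right],.03,T)[:,:2]; a=np.array([np.cos(p[1]),np.sin(p[1])])
    s=(ends-o)@a; print("dowel ends s",s.round(4),"len",(s[1]-s[0]).round(4))
    ctr=o+a*s.mean(); mid=l.mean(0)[:2]
    print("dowel ctr",ctr.round(4),"in line frame x,y mm",((ctr-mid)@B*1000).round(1),((ctr-mid)@N*1000).round(2),"yaw err deg",np.degrees(p[1]-ya).round(2),"resid",best.fun.round(2))
    print("unit x",B.round(4),"unit y",N.round(4))
def up4(P,x0,y0,k=4): return [((a+.5)/k-.5+x0,(b+.5)/k-.5+y0) for a,b in P]
E
python3 - <<'E'
from meas import *
c=np.load("w1.npz");T=c["T"]
q=lambda P:up4(P,185,115)
solve(c,T,q([(40,54),(686,74)]),q([(165,168),(535,196)]),q([(165,262),(530,291)]),*q([(151,215),(545,243)]))
E
```

```text
line ends [[0.4135, 0.2413], [0.5867, 0.0811]] len 0.236 yaw -42.77
dowel ends s [-0.0727  0.0711] len 0.1439
dowel ctr [0.4582 0.1212] in line frame x,y mm -3.6 -57.84 yaw err deg -2.73 resid [-0.99 -0.69 -1.03 -0.68]
unit x [ 0.734  -0.6791] unit y [0.6791 0.734 ]
```

```bash
python3 -m jog '[[-0.0018,-0.006,-0.034,0,-0.1,-0.8,-1],[-0.0018,-0.006,-0.034,0,-0.1,-0.8,-1],[-0.0018,-0.006,-0.034,0,-0.1,-0.8,-1],[-0.0018,-0.006,-0.034,0,-0.1,-0.8,-1],[-0.0018,-0.006,-0.034,0,0,-0.8,-1],[-0.0018,-0.006,-0.034,0,0,-0.8,-1],[0,0,0,0,0,0,-1],[0,0,0,0,0,0,-1]]'
cat > st.py <<'E'
from bench import observe
from h import *
s=observe();M=R.from_quat(s["orientation"]).as_matrix()
d=s["tool_pos"];B=np.array([.734,-.6791]);N=np.array([.6791,.734]);mid=np.array([.5001,.1612])
print("t",s["time"],"pos",d.round(4),"line x,y mm",(((d[:2]-mid)@B)*1e3).round(1),(((d[:2]-mid)@N)*1e3).round(1),"yaw",np.degrees(np.arctan2(M[1,0],M[0,0])).round(2),"z-axis",M[:,2].round(4),"F",s["ft_force"].round(2))
E
python3 st.py
```

```text
time: 3.4
tool_pos: [0.4515, 0.1031, 0.1059]
orientation: [0.917, -0.399, 0.002, 0.001]
ft_force: [0.6, -0.6, -0.1]
finger_gap: 0.0877
t 3.4 pos [0.4515 0.1031 0.1059] line x,y mm 3.8 -75.7 yaw -46.98 z-axis [ 0.0033 -0.0038 -1.    ] F [ 0.6  -0.58 -0.06]
```

```bash
python3 -m jog '[[0.0008,0.006,-0.015,0.1,0.1,0.7,-1],[0.0008,0.006,-0.015,0.1,0.1,0.7,-1],[0,0,0,0,0,0,-1],[0,0,0,0,0,0,-1]]'; python3 st.py
```

```text
time: 3.9
tool_pos: [0.455, 0.1168, 0.0762]
orientation: [0.922, -0.386, 0.002, -0.001]
ft_force: [1.4, -0.3, 0.5]
finger_gap: 0.088
t 3.9 pos [0.455  0.1168 0.0762] line x,y mm -2.9 -63.2 yaw -45.45 z-axis [ 3.9e-03  8.0e-04 -1.0e+00] F [ 1.36 -0.33  0.48]
```

```bash
python3 -m jog '[[-0.003,-0.002,-0.006,0,0.2,0,-1],[0,0,-0.004,0,0,0,-1],[0,0,0,0,0,0,-1]]'; python3 st.py;  python3 -m jog '[[0,0,-0.001,0,0,0,-1],[0,0,-0.001,0,0,0,-1]]'; python3 st.py
```

```text
time: 4.28
tool_pos: [0.452, 0.1145, 0.0658]
orientation: [0.922, -0.386, 0.0, -0.0]
ft_force: [0.2, -0.3, 0.1]
finger_gap: 0.0882
t 4.275 pos [0.452  0.1145 0.0658] line x,y mm -3.6 -66.9 yaw -45.46 z-axis [ 8.e-04  7.e-04 -1.e+00] F [ 0.22 -0.27  0.15]
time: 4.53
tool_pos: [0.4521, 0.1145, 0.0639]
orientation: [0.922, -0.386, 0.0, -0.001]
ft_force: [-0.8, -0.7, 0.1]
finger_gap: 0.0881
t 4.525 pos [0.4521 0.1145 0.0639] line x,y mm -3.5 -66.9 yaw -45.47 z-axis [ 1.2e-03  7.0e-04 -1.0e+00] F [-0.76 -0.7   0.1 ]
```

```bash
for i in 1 2 3; do :; done; python3 -m jog '[[0,0,-0.001,0,0,0,-1]]'; python3 -m jog '[[0,0,-0.001,0,0,0,-1]]';python3 st.py
```

```text
time: 4.65
tool_pos: [0.4522, 0.1145, 0.0629]
orientation: [0.922, -0.387, 0.0, -0.001]
ft_force: [-0.5, -0.5, -0.2]
finger_gap: 0.0883
time: 4.78
tool_pos: [0.4524, 0.1146, 0.0621]
orientation: [0.922, -0.387, 0.001, -0.001]
ft_force: [-0.7, -0.1, 6.6]
finger_gap: 0.0878
t 4.775 pos [0.4524 0.1146 0.0621] line x,y mm -3.4 -66.6 yaw -45.48 z-axis [ 1.8e-03  9.0e-04 -1.0e+00] F [-0.74 -0.09  6.62]
```

```bash
python3 -m jog '[[0.0035,0.0035,-0.0007,0,0,0.6,-1],[0.0035,0.0035,-0.0007,0,0,0.6,-1]]';python3 st.py
```

```text
time: 5.03
tool_pos: [0.4609, 0.1228, 0.0621]
orientation: [0.926, -0.377, 0.002, -0.002]
ft_force: [-0.9, 1.1, 7.5]
finger_gap: 0.0879
t 5.025 pos [0.4609 0.1228 0.0621] line x,y mm -2.7 -54.8 yaw -44.3 z-axis [ 0.0049  0.0023 -1.    ] F [-0.88  1.08  7.53]
```

```bash
python3 -m jog '[[0.0035,0.0035,-0.0007,0,0.1,0.6,-1],[0.0035,0.0035,-0.0007,0,0.1,0.6,-1],[0.0035,0.0035,-0.0007,0,0.1,0.6,-1]]';python3 st.py; python3 -m jog '[[0,0,0.0,0,0,0,-1],[0,0,0.003,0,0,0,-1],[0,0,0.012,0,0,0,-1],[0,0,0,0,0,0,-1]]';python3 st.py
python3 - <<'E'
from bench import read_camera
import cv2,numpy as np
c=read_camera("wrist")
cv2.imwrite("pics/w2.png",c["image"][:,:,::-1])
E
```

```text
time: 5.4
tool_pos: [0.4736, 0.1355, 0.0622]
orientation: [0.932, -0.362, 0.001, -0.003]
ft_force: [-1.2, 1.3, 6.1]
finger_gap: 0.088
t 5.4 pos [0.4736 0.1355 0.0622] line x,y mm -2.0 -36.8 yaw -42.48 z-axis [ 0.0039  0.0047 -1.    ] F [-1.19  1.34  6.09]
time: 5.9
tool_pos: [0.4736, 0.1356, 0.0782]
orientation: [0.932, -0.362, 0.001, -0.003]
ft_force: [-0.4, -0.4, 0.3]
finger_gap: 0.0879
t 5.9 pos [0.4736 0.1356 0.0782] line x,y mm -2.0 -36.8 yaw -42.47 z-axis [ 0.004   0.0047 -1.    ] F [-0.44 -0.42  0.27]
```

View pics/w2.png

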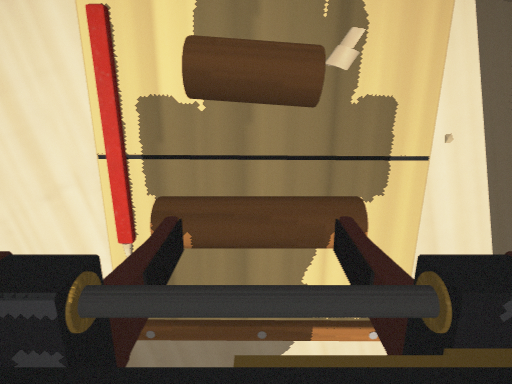

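```bash
cat > look.py <<'E'
import sys
from bench import read_camera,observe
from h import *
n=sys.argv[1]; x0,x1,y0,y1=map(int,sys.argv[2:6]);k=int(sys.argv[6])
s=observe();c=read_camera("wrist");T=toolT(c,s);np.savez(n+".npz",T=T,**c)
cv2.imwrite(f"pics/{n}.png",cv2.resize(c["image"][y0:y1,x0:x1,::-1],None,fx=k,fy=k,interpolation=cv2.INTER_CUBIC))
E
python3 look.py w3 60 450 140 260 2
```

```text
(no output)
```

View pics/w3.png

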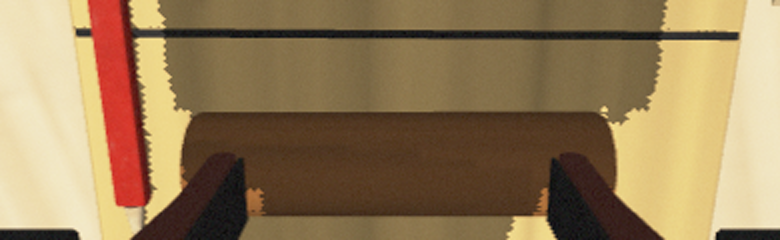

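```bash
python3 - <<'E'
from meas import *
c=np.load("w3.npz");T=c["T"]
q=lambda P:up4(P,60,140,2)
solve(c,T,q([(78,33),(738,37)]),q([(215,112.5),(585,113)]),q([(265,215),(540,216)]),*q([(181,155),(616,157)]))
# subpixel edges via gray columns
g=cv2.cvtColor(c["image"],cv2.COLOR_RGB2GRAY).astype(float)
for x in range(170,351,20):
    col=g[:,x]; d=np.diff(col); print(x,(np.argmin(d[150:162])+150),(np.argmin(d[185:205])+185),[round(v) for v in col[194:200]],(np.argmax(d[240:255])+240))
E
```

```text
line ends [[0.4136, 0.2407], [0.5861, 0.0809]] len 0.2351 yaw -42.83
dowel ends s [-0.0784  0.0717] len 0.15
dowel ctr [0.4691 0.1322] in line frame x,y mm -3.2 -41.86 yaw err deg 0.24 resid [-0.43 -0.34 -0.48 -0.34]
unit x [ 0.7334 -0.6798] unit y [0.6798 0.7334]
170 154 195 [115, 115, 57, 54, 58, 56] 250
190 154 195 [112, 112, 59, 50, 54, 58] 247
210 154 195 [117, 114, 59, 55, 52, 59] 247
230 154 195 [111, 111, 58, 55, 55, 55] 247
250 154 195 [114, 113, 58, 55, 57, 55] 247
270 154 195 [119, 120, 55, 53, 60, 56] 247
290 154 195 [112, 98, 56, 56, 55, 57] 247
310 154 195 [113, 98, 55, 49, 54, 58] 247
330 155 195 [101, 89, 54, 52, 54, 55] 247
350 154 195 [107, 95, 54, 53, 56, 53] 244
```

```bash
python3 -m jog '[[-0.005,-0.0045,0,-0.2,0.2,0,-1],[-0.005,-0.0045,0,0,0,0,-1],[0,0,-0.005,0,0,0,-1],[0,0,-0.005,0,0,0,-1],[0,0,0,0,0,0,-1]]';python3 st.py
```

```text
time: 6.62
tool_pos: [0.4617, 0.1251, 0.0661]
orientation: [0.932, -0.362, -0.001, 0.0]
ft_force: [0.4, 0.7, 0.2]
finger_gap: 0.0874
t 6.625 pos [0.4617 0.1251 0.0661] line x,y mm -3.6 -52.6 yaw -42.5 z-axis [-0.0022  0.     -1.    ] F [0.42 0.68 0.25]
```

```bash
python3 -m jog '[[0.0015,0.0016,-0.0015,0,-0.1,0,-1],[0,0,-0.0015,0,0,0,-1],[0,0,0,0,0,0,-1]]';python3 -m jog '[[0,0,-0.001,0,0,0,-1]]';python3 st.py
```

```text
time: 7.0
tool_pos: [0.4635, 0.1272, 0.0628]
orientation: [0.932, -0.362, -0.0, -0.0]
ft_force: [-0.1, 0.2, -0.0]
finger_gap: 0.0874
time: 7.12
tool_pos: [0.4639, 0.1275, 0.0621]
orientation: [0.932, -0.362, 0.0, -0.0]
ft_force: [-1.8, 1.1, 9.8]
finger_gap: 0.0876
t 7.125 pos [0.4639 0.1275 0.0621] line x,y mm -3.7 -49.4 yaw -42.47 z-axis [ 3.e-04  6.e-04 -1.e+00] F [-1.83  1.09  9.75]
```

```bash
python3 -m jog '[[0.0034,0.0037,-0.0006,0,0.1,0,-1],[0.0034,0.0037,-0.0006,0,0.1,0,-1],[0.0034,0.0037,-0.0006,0,0.1,0,-1],[0.0034,0.0037,-0.0006,0,0.1,0,-1]]';python3 st.py
```

```text
time: 7.62
tool_pos: [0.4796, 0.1446, 0.0622]
orientation: [0.932, -0.362, -0.001, -0.001]
ft_force: [-0.9, 0.5, 5.4]
finger_gap: 0.0876
t 7.625 pos [0.4796 0.1446 0.0622] line x,y mm -3.8 -26.1 yaw -42.44 z-axis [-0.0017  0.0028 -1.    ] F [-0.92  0.54  5.36]
```

```bash
python3 -m jog '[[0.0034,0.0037,-0.0006,0,0,0,-1],[0,0,0,0,0,0,-1],[0,0,0.003,0,0,0,-1],[0,0,0.009,-0.1,-0.1,0,-1],[0,0,0,0,0,0,-1]]';python3 st.py; python3 look.py w4 60 450 100 260 2
```

```text
time: 8.25
tool_pos: [0.4834, 0.1487, 0.0751]
orientation: [0.932, -0.362, 0.0, -0.001]
ft_force: [-0.2, -0.0, -0.4]
finger_gap: 0.0879
t 8.25 pos [0.4834 0.1487 0.0751] line x,y mm -3.8 -20.5 yaw -42.43 z-axis [ 0.0013  0.0012 -1.    ] F [-0.23 -0.03 -0.39]
```

View pics/w4.png

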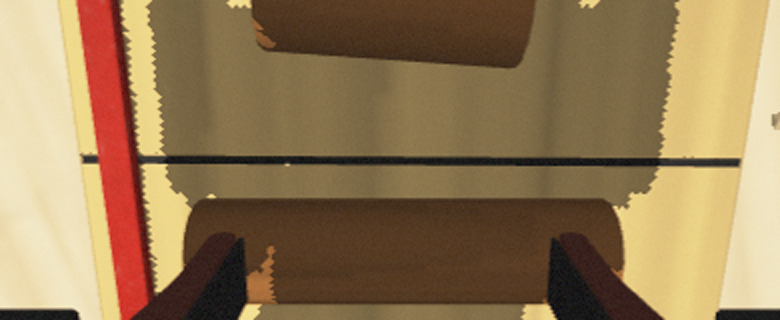

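```bash
python3 - <<'E'
from meas import *
c=np.load("w4.npz");T=c["T"]
q=lambda P:up4(P,60,100,2)
solve(c,T,q([(84,159),(740,162)]),q([(215,199),(590,200)]),q([(280,303),(540,304)]),*q([(184,243),(624,243)]))
E
```

```text
line ends [[0.4135, 0.2409], [0.5866, 0.0812]] len 0.2355 yaw -42.7
dowel ends s [-0.0781  0.0721] len 0.1502
dowel ctr [0.4793 0.1429] in line frame x,y mm -2.9 -27.37 yaw err deg 0.1 resid [-0.39 -0.37 -0.45 -0.36]
unit x [ 0.7349 -0.6782] unit y [0.6782 0.7349]
```

```bash
python3 -m jog '[[-0.0044,-0.0047,0,0,0.05,0,-1],[-0.0044,-0.0047,-0.003,0,0,0,-1],[0,0,-0.004,0,0,0,-1],[0,0,-0.002,0,0,0,-1],[0,0,0,0,0,0,-1]]';python3 st.py
```

```text
time: 8.93
tool_pos: [0.4732, 0.1378, 0.0645]
orientation: [0.932, -0.362, -0.001, 0.0]
ft_force: [-0.1, 0.7, -0.6]
finger_gap: 0.0879
t 8.925 pos [0.4732 0.1378 0.0645] line x,y mm -3.8 -35.5 yaw -42.47 z-axis [-1.3e-03  5.0e-04 -1.0e+00] F [-0.07  0.7  -0.6 ]
```

```bash
python3 -m jog '[[0,0,-0.0015,0,0,0,-1],[0,0,-0.001,0,0,0,-1]]';python3 st.py
```

```text
time: 9.18
tool_pos: [0.4736, 0.1382, 0.0621]
orientation: [0.932, -0.362, -0.0, -0.0]
ft_force: [-0.5, 0.2, 6.5]
finger_gap: 0.088
t 9.175 pos [0.4736 0.1382 0.0621] line x,y mm -3.9 -34.9 yaw -42.45 z-axis [-7.e-04  9.e-04 -1.e+00] F [-0.47  0.22  6.54]
```

```bash
python3 -m jog '[[0.0034,0.0037,-0.0006,0,0.1,0,-1],[0.0034,0.0037,-0.0006,0,0.1,0,-1],[0.0034,0.0037,-0.0006,0,0.1,0,-1],[0.0034,0.0037,-0.0006,0,0,0,-1],[0.0034,0.0037,-0.0006,0,0,0,-1]]'; python3 st.py; python3 -m jog '[[0,0,0,0,0,0,-1],[0,0,0.003,0,0,0,-1],[0,0,0.009,-0.1,0,0,-1],[0,0,0,0,0,0,-1]]';python3 st.py; python3 look.py w5 60 450 120 270 2
```

```text
time: 9.8
tool_pos: [0.4937, 0.1601, 0.0623]
orientation: [0.932, -0.362, -0.0, -0.002]
ft_force: [-1.5, 0.4, 6.2]
finger_gap: 0.088
t 9.8 pos [0.4937 0.1601 0.0623] line x,y mm -4.0 -5.1 yaw -42.4 z-axis [ 6.e-04  4.e-03 -1.e+00] F [-1.53  0.36  6.23]
time: 10.3
tool_pos: [0.4935, 0.1601, 0.075]
orientation: [0.932, -0.361, -0.0, -0.001]
ft_force: [-0.1, -0.7, 0.6]
finger_gap: 0.0877
t 10.3 pos [0.4935 0.1601 0.075 ] line x,y mm -4.1 -5.3 yaw -42.38 z-axis [ 4.e-04  2.e-03 -1.e+00] F [-0.09 -0.74  0.57]
```

View pics/w5.png

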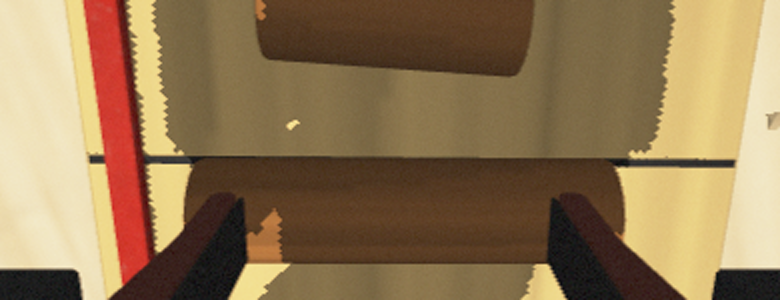

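```bash
python3 - <<'E'
from meas import *
c=np.load("w5.npz");T=c["T"]
q=lambda P:up4(P,60,120,2)
solve(c,T,q([(91,159),(735,163)]),q([(215,157.5),(590,159)]),q([(290,263),(540,264)]),*q([(184,205),(625,205)]))
E
```

```text
line ends [[0.4136, 0.2409], [0.5866, 0.0811]] len 0.2355 yaw -42.73
dowel ends s [-0.0786  0.072 ] len 0.1506
dowel ctr [0.4897 0.1545] in line frame x,y mm -3.3 -11.84 yaw err deg 0.14 resid [-0.18 -0.2  -0.21 -0.2 ]
unit x [ 0.7345 -0.6786] unit y [0.6786 0.7345]
```

```bash
python3 -m jog '[[-0.0044,-0.0047,0,0,0,0,-1],[-0.0038,-0.004,-0.003,0,0,-0.1,-1],[0,0,-0.004,0,0,0,-1],[0,0,-0.002,0,0,0,-1],[0,0,0,0,0,0,-1]]';python3 st.py;python3 -m jog '[[0,0,-0.0012,0,0,0,-1],[0,0,-0.001,0,0,0,-1]]';python3 st.py
```

```text
time: 10.98
tool_pos: [0.4839, 0.1499, 0.0645]
orientation: [0.932, -0.363, -0.001, -0.0]
ft_force: [0.5, -0.4, 0.4]
finger_gap: 0.0877
t 10.975 pos [0.4839 0.1499 0.0645] line x,y mm -4.2 -19.3 yaw -42.53 z-axis [-0.0012  0.0012 -1.    ] F [ 0.5  -0.42  0.38]
time: 11.22
tool_pos: [0.4841, 0.1502, 0.0622]
orientation: [0.932, -0.363, -0.001, -0.001]
ft_force: [0.3, -0.4, 5.6]
finger_gap: 0.0875
t 11.225 pos [0.4841 0.1502 0.0622] line x,y mm -4.2 -18.9 yaw -42.51 z-axis [-0.001   0.0015 -1.    ] F [ 0.32 -0.39  5.57]
```

Start is -18.9, so the fingers should end near +5. I'll push three rows, then finish in smaller ones.

```bash
python3 -m jog '[[0.0034,0.0037,-0.0006,0,0.1,-0.1,-1],[0.0034,0.0037,-0.0006,0,0.1,-0.1,-1],[0.0034,0.0037,-0.0006,0,0,0,-1]]'; python3 st.py; python3 -m jog '[[0.0013,0.0014,-0.0006,0,0,0,-1],[0.001,0.0011,-0.0006,0,0,0,-1]]'; python3 st.py
```

```text
time: 11.6
tool_pos: [0.4962, 0.1633, 0.0623]
orientation: [0.931, -0.364, -0.001, -0.001]
ft_force: [-0.9, 0.2, 5.1]
finger_gap: 0.0876
t 11.6 pos [0.4962 0.1633 0.0623] line x,y mm -4.3 -1.1 yaw -42.66 z-axis [-6.0e-04  3.2e-03 -1.0e+00] F [-0.94  0.25  5.1 ]
time: 11.85
tool_pos: [0.4997, 0.1672, 0.0622]
orientation: [0.932, -0.363, 0.0, -0.002]
ft_force: [-1.7, 0.8, 7.8]
finger_gap: 0.0878
t 11.85 pos [0.4997 0.1672 0.0622] line x,y mm -4.4 4.1 yaw -42.62 z-axis [ 0.0018  0.0044 -1.    ] F [-1.67  0.8   7.76]
```

```bash
python3 -m jog '[[0,0,0,0,0,0,-1],[0,0,0.003,0,0,0,-1],[0,0,0.01,-0.15,0,0,-1],[0,0,0,0,0,0,-1]]';python3 st.py; python3 look.py w6 60 450 120 270 2
```

```text
time: 12.35
tool_pos: [0.4995, 0.167, 0.0758]
orientation: [0.932, -0.363, 0.0, -0.001]
ft_force: [-0.2, -0.2, -0.6]
finger_gap: 0.0879
t 12.35 pos [0.4995 0.167  0.0758] line x,y mm -4.4 3.8 yaw -42.63 z-axis [ 0.0012  0.0013 -1.    ] F [-0.17 -0.21 -0.62]
```

View pics/w6.png

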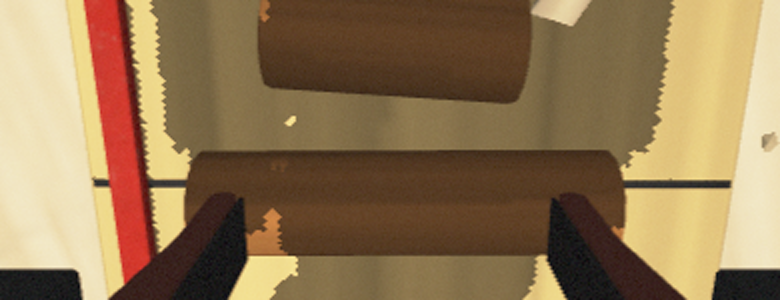

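```bash
python3 - <<'E'
from meas import *
c=np.load("w6.npz");T=c["T"]
q=lambda P:up4(P,60,120,2)
solve(c,T,q([(95,182),(730,184)]),q([(215,151),(590,151)]),q([(300,255),(540,255)]),*q([(185,200),(625,200)]))
E
python3 -m jog '[[0,0,0.03,0,0,0,-1],[-0.007,-0.007,0.03,0,0,0,-1],[-0.007,-0.007,0.03,0,0,0,-1],[-0.014,-0.015,0,0,0,0,-1],[-0.014,-0.015,0,0,0,0,-1],[0,0,0,0,0,0,-1],[0,0,0,0,0,0,-1]]'; python3 look.py w7 110 400 60 260 2
python3 st.py
```

```text
line ends [[0.4137, 0.2413], [0.5864, 0.0813]] len 0.2355 yaw -42.82
dowel ends s [-0.0783  0.0722] len 0.1505
dowel ctr [0.4975 0.1631] in line frame x,y mm -3.0 -0.44 yaw err deg 0.21 resid [-0.33 -0.38 -0.39 -0.37]
unit x [ 0.7335 -0.6797] unit y [0.6797 0.7335]
time: 13.28
tool_pos: [0.4549, 0.1206, 0.1668]
orientation: [0.931, -0.364, -0.001, 0.0]
ft_force: [0.8, 0.6, -0.9]
finger_gap: 0.0876
t 13.325 pos [0.4548 0.1206 0.1667] line x,y mm -5.7 -60.5 yaw -42.66 z-axis [-1.9e-03  1.0e-04 -1.0e+00] F [ 0.62 -0.24  0.17]
```

View pics/w7.png

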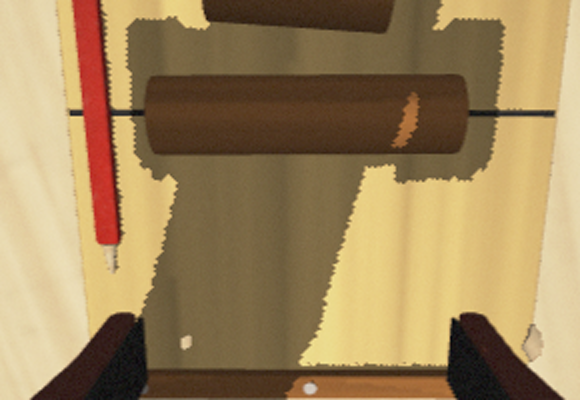

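```bash
python3 - <<'E'
from meas import *
c=np.load("w7.npz");T=c["T"];print(cam(c,T)[1])
q=lambda P:up4(P,110,60,2)
solve(c,T,q([(72,112.5),(552,113.5)]),q([(165,75),(455,75)]),q([(165,153),(455,154)]),*q([(146,114),(468,114)]))
g=cv2.cvtColor(c["image"],cv2.COLOR_RGB2GRAY).astype(float)
for x in [148,150,152,175,178,348,355,362,370,380]: print(x,g[112:121,x].round())
for x in [200,220,260,300,320]: print(x,g[94:100,x].round(),g[133:140,x].round())
E
```

```text
[0.5050102  0.17682809 0.31468033]
line ends [[0.4142, 0.2404], [0.5854, 0.082]] len 0.2332 yaw -42.79
dowel ends s [-0.0763  0.0709] len 0.1472
dowel ctr [0.4979 0.1631] in line frame x,y mm -2.7 0.09 yaw err deg 0.02 resid [-0.64 -0.43 -0.64 -0.43]
unit x [ 0.7339 -0.6793] unit y [0.6793 0.7339]
148 [201. 204. 168.  64.  52.  48. 198. 201. 202.]
150 [184. 184. 158.  60.  49.  52. 197. 202. 199.]
152 [100.  95.  96.  94.  92.  96.  94. 113. 109.]
175 [177. 105. 138.  58.  28.  50. 172. 107. 175.]
178 [ 98.  98.  82.  26.  27.  33.  96.  99. 100.]
348 [94. 93. 94. 45. 29. 23. 74. 93. 92.]
355 [93. 92. 93. 47. 24. 25. 71. 93. 92.]
362 [180. 182. 179.  90.  50.  45. 147. 181. 182.]
370 [188. 189. 141.  84.  54.  52. 152. 186. 187.]
380 [185. 182. 183.  81.  48.  48. 148. 183. 184.]
200 [104. 107. 105.  91.  53.  56.] [ 56.  55.  53.  49.  74. 103. 108.]
220 [106. 105. 106.  78.  55.  57.] [ 55.  54.  46.  50.  73. 105. 102.]
260 [105. 105. 107.  80.  54.  54.] [ 54.  49.  50.  46.  90. 106. 107.]
300 [102. 104. 101.  66.  55.  55.] [ 51.  49.  49.  50.  87. 104. 104.]
320 [95. 94. 92. 60. 54. 56.] [56. 53. 47. 48. 96. 96. 95.]
```

```bash
python3 - <<'E'
from meas import *
c=np.load("w7.npz");T=c["T"]
solve(c,T,[(149,115.95),(375,116.2)],[(200,97.2),(320,96.65)],[(200,137.05),(320,136.6)],(182.8,117),(343.8,117))
E
python3 - <<'E'
from bench import read_camera
import cv2,numpy as np
from h import *
t=read_camera("top");cv2.imwrite("pics/top8.png",cv2.resize(t["image"][90:230,135:280,::-1],None,fx=4,fy=4,interpolation=cv2.INTER_CUBIC));np.savez("top8.npz",**t)
E
```

```text
line ends [[0.4166, 0.2383], [0.5779, 0.0893]] len 0.2196 yaw -42.73
dowel ends s [-0.0726  0.0747] len 0.1473
dowel ctr [0.4979 0.163 ] in line frame x,y mm 1.0 -0.07 yaw err deg 0.29 resid [-0.26 -0.23 -0.26 -0.23]
unit x [ 0.7345 -0.6786] unit y [0.6786 0.7345]
```

View pics/top8.png

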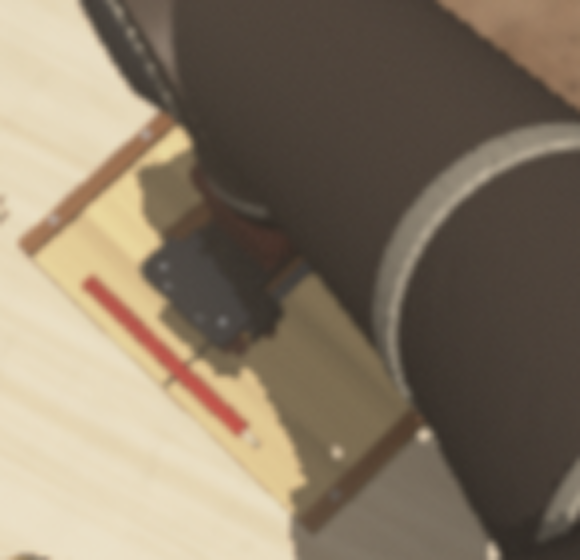

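```bash
python3 -m jog '[[-0.005,-0.01,0.03,0,0,0,-1],[-0.005,-0.01,0.04,0,0,0,-1],[0,-0.01,0.04,0,0,0,-1],[0,0,0.02,0,0,0,-1],[0,0,0,0,0,0,-1],[0,0,0,0,0,0,-1],[0,0,0,0,0,0,-1],[0,0,0,0,0,0,-1]]'; python3 look.py w9 160 400 10 240 2
python3 st.py
```

```text
time: 14.38
tool_pos: [0.4441, 0.093, 0.2962]
orientation: [0.933, -0.361, -0.005, 0.0]
ft_force: [-1.5, -0.1, -0.5]
finger_gap: 0.0877
t 14.425 pos [0.4441 0.0929 0.2963] line x,y mm 5.3 -88.1 yaw -42.33 z-axis [-0.0094  0.0032 -1.    ] F [-0.46  0.19 -0.24]
```

View pics/w9.png

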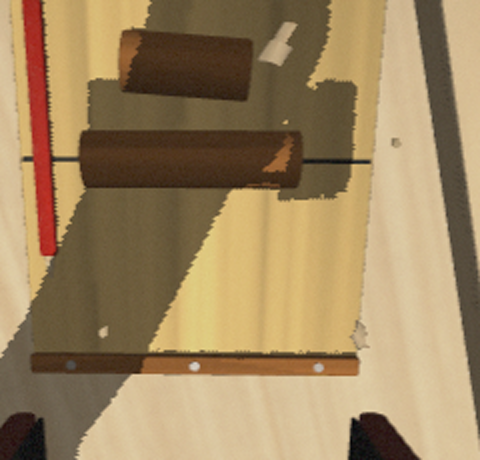

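The long dowel spans (80,131) to (302,187) in the crop and the line enters and leaves at row 159–161, so it is centred on the line. The short dowel and the pencil look where they were, and the hand is well clear.

```bash
python3 -c "
from bench import workorder
print(workorder.close_job())"
```

```text
the job is handed in; nothing more can be done
None
```

I rolled the long brown dowel onto the line in four fingertip strokes, pressing on top with about 5–10 N and straightening its initial 2.7° skew along the way. I then lifted the hand clear and handed the job in at about 14.4 s of the 54 s allowed.

- **Across the line:** the last wrist views from above put the dowel's axis between 0.07 mm to one side and 0.09 mm to the other. An earlier view from low down gave 0.44 mm short.
- **In line with it:** the skew came out between 0.02° and 0.3°, depending on the view and how I read the edges.
- **Along the line:** the dowel sits about 3 mm off the line's middle. It started about 3.6 mm off, and rolling could not change that much.
- **Short dowel and pencil:** I saw no change in either by eye, but did not measure them.
- **Failed check:** a last look with the top camera was blocked by the arm, so the final position rests on the wrist camera alone.

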